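# Hold the upper tier over the pastry stand

### The arm

A 6-joint arm with a two-finger parallel gripper is mounted at the origin on the work surface. World frame = base frame: x ahead of the robot, y to its left, z up, the work surface at z = 0. Lengths are in m, angles in rad, forces in N, time in s.
With the tool pointing down it reaches from about 0.35 to 0.975 m from the base axis. Payload 4.9 kg.
Tool frame: the origin (TCP) lies at the very end of the fingers, on their centre line; the grasp point (between the pads) lies 19 mm behind it; z points along the fingers, y is the line along which they close (so a half turn about z gives the same grasp; the last joint's range is limited). The gripper opens to 85 mm and grips with 20 to 120 N. Pads are 22 mm wide; open, the fingers measure 114 mm over their backs; the gripper's body (76 mm by 85 mm) begins 54 mm behind the grasp point. The pads swing forward as they close: fully open they stand 13 mm farther back than shut.
Start: joints at [-1.303, 0.053, 1.613, -0, 1.476, -0.119], TCP at [0.236, -0.579, 0.231] pointing down, gripper open.
Joint ranges: [-3.01, 3.01], [-1.01, 2.22], [0.06, 2.58], [-1.02, 4.17], [0.09, 2.62], [-3.14, 3.14]. Speed limits (rad/s): [2.57, 2.57, 3.14, 3.14, 3.14, 3.14].

### API

Orientations are given as a unit quaternion [w, x, y, z].
In Python, from plant import monitor, vision, manip gives the robot as it stands. The module is installed in compiled form; this text tells all that it offers.
- The arm moves only by the tool arm_command, never from a script. Its argument "rows" is a list of rows, each a list of 3 entries, a list of its own where there are three numbers: the finger opening in mm, from 0 to 85.4, then the shift along the world's x, y, z in units of 30 cm (1.0 is 30 cm), then the turn, a rotation vector about the world's x, y, z in units of pi/2 rad (1.0 is pi/2 rad). In form: [[claw, [x, y, z], [wx, wy, wz]], ...]. A call has 1 to 12 rows; each row is the pose to reach, as a shift and turn from the pose commanded when the call began; what a row does not reach only later rows make up. A row lasts 1/12 s, in which the tool goes at most 41.7 mm and 7.16 degrees, less where a joint would pass 70% of its speed; a pose out of reach is approached as far as the arm can. A call with a number of a shift or a turn outside -1 to 1 is refused whole. A call with a gripper value outside its range is refused whole. The fingers move at their own pace and stop on an object; the grip force is fixed at half the most. Time passes only in rows, so rows that repeat a pose let the fingers close. It gives the time, the measured TCP pose, the force, the opening and the grip force at its end, in the units of the state.
- monitor.state(): the state, without advancing time (a new reading comes with each control period).
- vision.grab_frame(name): name is "scene" or "top" or "wrist"; returns a dict with "color" (400x640x3 uint8, red, green, blue), "z_map" (400x640 float32, m along the optical axis (not along the pixel's ray), 0 where there is no reading), "mtx" (3x3 intrinsics, pixels), "R" (3x3) and "t" (3): a world point X has camera coordinates R X + t. Camera axes: x right, y down, z forward; pixel columns grow to the right and rows downward; lengths in m; the calibration is good to about 2 mm. The wrist camera is an equidistant fisheye: a pixel r from the principal point sees the ray r / f radians off the axis. A picture is of the moment at which its call begins.
- manip.job_done(): hands the job in; it is judged then, once.
The state is a dict: "time": time; "joint_pos": joint angles; "joint_vel": joint speeds; "joint_efforts": joint torques, N m; "tool_pos": TCP position; "tool_rot": TCP orientation; "contact_force": force on the tool from outside, world axes, zero at the start; "ft_torque": the same for the moment, N m; "gripper_width": opening from 0.0 (shut) to 1.0 (fully open); "grasp_force": force on a finger pad.
Only numpy, scipy, OpenCV 4.12 (cv2) and the standard library are available. Lean on these libraries where they do the work, as an engineer would, in place of code of your own. Each camera call takes 0.05 s, during which the arm holds its last target. There are 200 camera calls.

### The job

We are assembling the wooden pastry stand: slide the taller of the two steel spacer tubes over the stand's rod until it sits on the lower tier, and let go of it. Then pick up the upper tier by its steel hub, carry it clear over the glass guard and the eclairs, and stop with it hovering level a centimetre or two above the tip of the rod, hole centred over the rod and its long sides parallel to those of the lower tier, so I can check the fit. Finish while still holding it there: the tier must not touch the stand or the glass, and everything else stays where it is.

Things in the scene. Friction and masses are not known exactly. Their poses are not given: they have to be found in the camera images.
- stand: The stand's lower tier, heavy and immovable: dark wooden board, 140 (x) by 200 (y, the long side) by 15 mm thick, with a bare upright steel rod at its centre, 10 mm in diameter, rising 100 mm above the board (its last 3 mm chamfered to 6 mm). Origin: centre of the underside, on the counter at z = 0; z up, along the rod. It stands on the robot's left (+y), beyond the glass guard.
- rod_tip (a point): Top end of the stand's rod, on its axis, 115 mm above the counter; axes as the stand's.
- tall_tube: The taller spacer: plain steel tube standing upright on the counter, 75 mm high, 32 mm outer and 22 mm inner diameter, open at both ends, about 0.09 kg. Origin: centre of its lower end; z along the tube. Seated on the stand, its lower end rests on the board's top, 15 mm above the counter, and the rod stands 25 mm out of its top.
- short_tube: The shorter spacer, to be left alone: same tube, only 40 mm high. Origin: centre of its lower end. It stands beside the tall one, 100 mm or more away; which of the two is nearer to the robot varies.
- tier: Upper tier, loose, flat on the counter on the right (-y), 0.25 to 0.5 kg: dark wooden board 120 (x) by 170 (y, long side) by 8 mm, with a square steel hub, 36 by 36 mm (sides along x and y), at its centre, rising 37 mm from the board (hub top 45 mm above the underside). A 23 mm hole runs through hub and board. Origin: centre of the underside, on the hole axis; z up.
- display: Immovable eclair board between the two halves of the counter: dark slab 360 (x) by 90 (y) by 12 mm thick with an upright glass guard along its right side (39 mm to -y of its centre line), 340 mm long, 8 mm thick with its steel top rail, its top 100 mm above the counter. Origin: centre of the slab's underside.
- eclair0: Chocolate eclair lying on the display's slab along x, 120 by 36 by 33 mm. Origin: centre of its underside.
- eclair1: The second eclair, same size, farther from the robot on the slab. Origin: centre of its underside.
- card: Blank price card, 60 mm wide and 80 mm high over all, upright in a small wooden foot at the far right of the counter. Origin: centre of its underside.
Not all that is in view belongs to the job. What is shaped like the tall_tube but pink or red is not meant.

How it is judged:
On the way:
1. the tall tube sits on the lower tier around the rod, let go (horizontal distance between tall_tube and stand below 0.0075 m and z of tall_tube in the frame of stand between 0.012 and 0.019 m and angle between tall_tube's own z axis and vertical below 0.1 rad and contact force between tall_tube and the fingers below 0.1 N), for 0.2 s.
At the end, for the whole second after the job is handed in: Tall tube on the lower tier round the rod (7.5 mm), upright, let go. Upper tier held still, touching nothing else: underside 3-32 mm above the rod tip, hole within 6 mm of the rod axis, long sides parallel within 0.12 rad, level within 0.09. Short tube, eclairs, card within 20 mm of their start (all of step 1 and horizontal distance between tier and rod_tip below 0.006 m and z of tier in the frame of rod_tip between 0.003 and 0.032 m and angle between the y axis of tier and the y axis of stand, either way round below 0.12 rad and angle between tier's own z axis and vertical below 0.09 rad and linear speed of tier below 0.02 m/s and contact force between tier and the fingers above 1 N and contact force between tier and stand below 0.05 N and contact force between tier and tall_tube below 0.05 N and contact force between tier and display below 0.05 N and distance of each of short_tube, eclair0, eclair1, card from where it was at the start of the episode below 0.02 m); the arm keeps its last pose, push and grip.
It fails at once if the short tube, an eclair or the card is knocked away (distance of any of short_tube, eclair0, eclair1, card from where it was at the start of the episode above 0.02 m).
It fails at once if the upper tier strikes the glass guard or its board (contact force between tier and display above 1 N).
It fails at once if the upper tier strikes the stand (contact force between tier and stand above 1 N).
It also fails if it takes over 72 s, if anything falls off the work surface, if the arm or the gripper's body presses on something with over 40 N, if the wrist force passes 120 N, or if a joint passes its speed limit or range.

## Working session

There is one attempt and no reset: what is moved stays moved. The work goes in short steps, Python scripts to look and compute and a tool call to move; the robot and the scene stay as the last step left them, time stands still between calls to the robot, and variables do not carry over. Pictures are saved under pics/ and viewed, at most 10 in all, crops included, and the job is handed in when it is done.

Besides the shell and the picture viewer there is one more tool, called after "Call:" by a JSON object that holds its "method" and its "body", one argument or row to a line. arm_command: Moves the arm, as the interface text tells. Shifts and turns lie within -1 to 1; 1 stands for 30 cm of shift or pi/2 rad of turn. Its arguments: {"type":"object","properties":{"rows":{"type":"array"}},"required":["rows"]}

```bash
mkdir -p pics; cat > h.py <<'E'
import numpy as np, cv2
from plant import monitor, vision, manip
def grab(n,tag):
    f=vision.grab_frame(n); np.savez(f'{tag}.npz',**f); cv2.imwrite(f'pics/{tag}.png',f['color'][:,:,::-1]); return f
def cloud(f):
    z=f['z_map']; K=f['mtx']; v,u=np.indices(z.shape)
    c=np.stack([(u-K[0,2])/K[0,0]*z,(v-K[1,2])/K[1,1]*z,z],-1)
    return (c-f['t'])@f['R']   # X=R^T(c-t)
E
python3 - <<'E'
from h import *
for n in('scene','top'):
    f=grab(n,n+'0'); print(n,f['mtx'].tolist(),(-f['R'].T@f['t']).round(3))
print({k:np.round(v,3) for k,v in monitor.state().items()})
E
```

```text
scene [[388.24422757562803, 0.0, 319.90572976209285], [0.0, 388.24422757562803, 193.91376664213507], [0.0, 0.0, 1.0]] [ 1.072 -0.031  0.71 ]
top [[431.6216348994405, 0.0, 319.33971057297333], [0.0, 431.6216348994405, 197.75042666826533], [0.0, 0.0, 1.0]] [ 0.367 -0.05   1.255]
{'time': np.float64(0.1), 'joint_pos': array([-1.303,  0.053,  1.614,  0.   ,  1.476, -0.119]), 'joint_vel': array([-0.   , -0.   , -0.002, -0.001, -0.001,  0.   ]), 'joint_efforts': array([-0.0000e+00, -3.9490e+01, -3.7136e+01, -0.0000e+00,  4.0000e-03,
        0.0000e+00]), 'tool_pos': array([ 0.236, -0.578,  0.23 ]), 'tool_rot': array([-0.001,  0.981,  0.192, -0.   ]), 'contact_force': array([ 0.446, -0.385,  0.601]), 'ft_torque': array([-0.057, -0.035, -0.012]), 'grasp_force': np.float64(0.0), 'gripper_width': np.float64(0.999)}
```

View pics/top0.png

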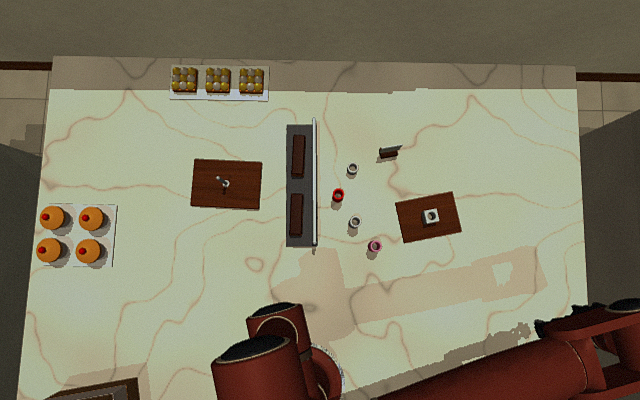

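View pics/scene0.png

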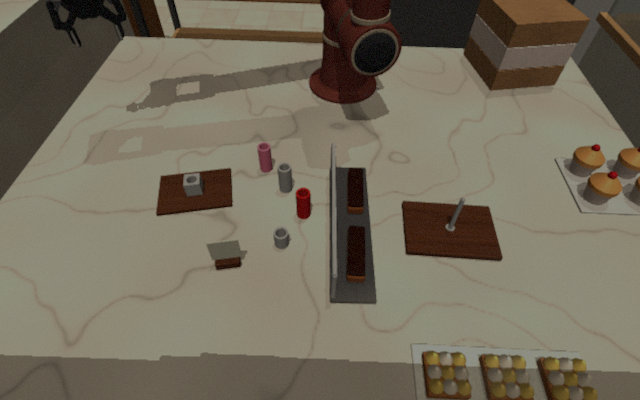

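The top view shows the stand at (227,184), with its rod, and the display at (300,185) with the glass at u≈315. The grey tubes are at (355,221), the tall one, and (352,169), the short one. The red tubes are at (338,195) and (375,245), the tier hub is at (431,216), and the card is at (390,153). The scene view confirms that the tube at scene (285,178) is the tall one.

```bash
python3 - <<'E'
from h import *
T=dict(np.load('top0.npz')); P=cloud(T); col=T['color'].astype(int); ok=T['z_map']>0
def px(X,f): c=f['R']@X+f['t']; p=f['mtx']@c; return p[:2]/p[2]
def back(u,v,h):
    d=T['R'].T@np.linalg.solve(T['mtx'],[u,v,1]); C=-T['R'].T@T['t']; return C+d*(h-C[2])/d[2]
def reg(n,u0,u1,v0,v1,z0,z1):
    p=P[v0:v1,u0:u1]; m=(p[...,2]>z0)&(p[...,2]<z1)&ok[v0:v1,u0:u1]; q=p[m]
    if len(q)<5: print(n,len(q));return
    r=cv2.minAreaRect(q[:,:2].astype(np.float32)); vv,uu=np.nonzero(m)
    print(n,len(q),'z med',q[:,2].mean().round(4),'mm',((q[:,:2].min(0)+q[:,:2].max(0))/2).round(4),'rect',np.round(r[0],4),np.round(r[1],4),round(r[2],1))
reg('stand',185,270,150,220,.008,.03); reg('rod',185,270,150,220,.06,.15)
reg('tall',342,368,207,235,.06,.09); reg('short',342,365,158,180,.03,.06)
reg('red',325,348,183,206,.05,.1); reg('pink',365,386,235,256,.05,.1)
reg('tier',390,470,185,245,.004,.02); reg('hub',390,470,185,245,.035,.06)
reg('glass',300,325,110,256,.07,.13); reg('card',375,405,140,163,.05,.1); reg('slab',280,325,115,256,.006,.02);reg('ecl',285,310,125,245,.03,.06)
# wood-colour masks
for n,(u0,u1,v0,v1),h in(('stand',(180,272,150,220),.015),('tier',(385,470,182,250),.008)):
    m=(col[v0:v1,u0:u1].sum(-1)<230).astype(np.uint8); m=cv2.morphologyEx(m,cv2.MORPH_CLOSE,np.ones((15,15)))
    c=max(cv2.findContours(m,0,1)[0],key=cv2.contourArea)[:,0]+[u0,v0]
    q=np.array([back(u,v,h)[:2] for u,v in c],np.float32); r=cv2.minAreaRect(q); print(n,r)
import cv2
a=cv2.resize(T['color'][185:215,205:245,::-1],None,fx=10,fy=10,interpolation=2)
b=cv2.resize(T['color'][200:230,335:375,::-1],None,fx=10,fy=10,interpolation=2)
cc=cv2.resize(T['color'][200:230,411:451,::-1],None,fx=10,fy=10,interpolation=2)
a=cv2.resize(T['color'][165:195,205:245,::-1],None,fx=10,fy=10,interpolation=2)
cv2.imwrite('pics/crop1.png',np.vstack([np.hstack([a,b]),np.hstack([cc,cc*0])])[:600,:800])
S=np.load('top0.npz');
E
```

```text
stand 3191 z med 0.0147 mm [0.5662 0.2378] rect [0.5671 0.2375] [0.2004 0.1526] 88.8
rod 33 z med 0.0948 mm [0.5602 0.2372] rect [0.5603 0.2373] [0.01   0.0088] 88.3
tall 64 z med 0.0733 mm [ 0.4549 -0.1371] rect [ 0.4549 -0.1371] [0.0279 0.0305] 0.2
short 62 z med 0.0382 mm [ 0.6119 -0.1305] rect [ 0.6119 -0.1305] [0.0291 0.0289] 0.3
red 73 z med 0.0715 mm [ 0.5296 -0.0879] rect [ 0.5296 -0.0879] [0.0309 0.0277] 0.6
pink 75 z med 0.0723 mm [ 0.3895 -0.1925] rect [ 0.3895 -0.1926] [0.0298 0.0304] 1.4
tier 2367 z med 0.0083 mm [ 0.4849 -0.3556] rect [ 0.4848 -0.3557] [0.1718 0.2275] 0.4
hub 131 z med 0.0447 mm [ 0.478  -0.3519] rect [ 0.4783 -0.3515] [0.036  0.0373] 13.8
glass 383 z med 0.1 mm [ 0.5656 -0.0211] rect [ 0.5656 -0.0211] [0.3481 0.0083] 1.9
card 69 z med 0.0705 mm [ 0.6656 -0.2349] rect [ 0.6662 -0.2349] [0.0041 0.0594] 13.0
slab 2319 z med 0.012 mm [0.5688 0.0192] rect [0.5699 0.0181] [0.4004 0.1274] 1.4
ecl 1009 z med 0.044 mm [0.5584 0.0283] rect [0.5585 0.0287] [0.0369 0.2877] 89.7
stand ((0.5588868856430054, 0.23624321818351746), (0.20061151683330536, 0.13968022167682648), 88.49462890625)
tier ((0.46758097410202026, -0.3516821265220642), (0.13733655214309692, 0.1737472116947174), 13.039887428283691)
```

View pics/crop1.png

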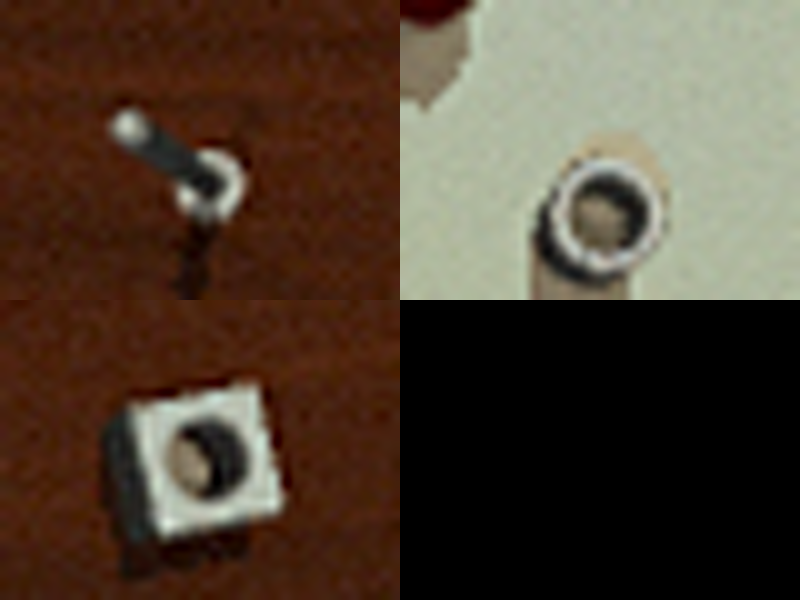

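Every fit matches the given sizes. The crops put the rod tip at top pixel (217.3,177.2), the tall tube's rim centre at (355.2,221.0) and the hub centre at (431.2,215.4). I'll start moving toward the tall tube and refine those positions at the same time.

Call:
{"method": "arm_command", "body": {
  "rows": [
    [85, [0.5, 0.9, 0], [0, 0, 0]],
    [85, [0.5, 0.9, 0], [0, 0, 0]],
    [85, [0.5, 0.9, 0], [0, 0, 0]],
    [85, [0.5, 0.9, 0], [0, 0, 0]],
    [85, [0.5, 0.9, 0], [0, 0, 0]],
    [85, [0.5, 0.9, 0], [0, 0, 0]],
    [85, [0.5, 0.9, 0], [0, 0, 0]],
    [85, [0.5, 0.9, 0], [0, 0, 0]],
    [85, [0.5, 0.9, 0], [0, 0, 0]],
    [85, [0.5, 0.9, 0], [0, 0, 0]]
  ]
}}

```text
time: 0.93
tool_pos: [0.3859, -0.3081, 0.231]
tool_rot: [0.0, 0.981, 0.193, -0.0]
contact_force: [-0.3, -0.2, 0.6]
gripper_width: 0.995
grasp_force: 0.0
```

```bash
python3 - <<'E'
from h import *
T=dict(np.load('top0.npz'))
def back(f,u,v,h):
    d=f['R'].T@np.linalg.solve(f['mtx'],[u,v,1]); C=-f['R'].T@f['t']; return (C+d*(h-C[2])/d[2]).round(4)
print('rod',back(T,217.3,177.2,.115),'tube',back(T,355.2,221,.075),'hub',back(T,431.2,215.4,.045))
print('rodbase',back(T,205+20.9-.5,165+18.2-.5,.016))
S=dict(np.load('scene0.npz')); P=cloud(S)
for n,(u0,u1,v0,v1),a,b in(('tall',(275,296,160,195),.0715,.09),('rod',(440,475,190,235),.06,.15),('hub',(178,208,168,200),.042,.06)):
    p=P[v0:v1,u0:u1].reshape(-1,3); q=p[(p[:,2]>a)&(p[:,2]<b)]; print(n,len(q),q.mean(0).round(4),((q.min(0)+q.max(0))/2).round(4))
E
```

```text
rod [0.5605 0.2379 0.115 ] tube [ 0.4547 -0.1364  0.075 ] hub [ 0.4778 -0.3514  0.045 ]
rodbase [0.5616 0.2384 0.016 ]
tall 81 [ 0.4555 -0.1342  0.0746] [ 0.4828 -0.1256  0.0744]
rod 102 [0.5605 0.2384 0.0915] [0.5598 0.2399 0.0893]
hub 146 [ 0.4753 -0.3494  0.0451] [ 0.4751 -0.3488  0.0451]
```

Call:
{"method": "arm_command", "body": {
  "rows": [
    [85, [0.23, 0.574, 0], [0, 0, 0]],
    [85, [0.23, 0.574, 0], [0, 0, 0]],
    [85, [0.23, 0.574, 0], [0, 0, 0]],
    [85, [0.23, 0.574, 0], [0, 0, 0]],
    [85, [0.23, 0.574, 0], [0, 0, 0]],
    [85, [0.23, 0.574, 0], [0, 0, 0]],
    [85, [0.23, 0.574, 0], [0, 0, 0]],
    [85, [0.23, 0.574, -0.1], [0, 0, 0]],
    [85, [0.23, 0.574, -0.2], [0, 0, 0]],
    [85, [0.23, 0.574, -0.3], [0, 0, 0]],
    [85, [0.23, 0.574, -0.36], [0, 0, 0]],
    [85, [0.23, 0.574, -0.36], [0, 0, 0]]
  ]
}}

```text
time: 1.93
tool_pos: [0.4509, -0.1372, 0.118]
tool_rot: [-0.003, 0.982, 0.191, -0.004]
contact_force: [-0.5, 0.5, 0.1]
gripper_width: 1.001
grasp_force: 0.0
```

```bash
python3 - <<'E'
from h import *
w=grab('wrist','w1'); print(w['mtx'].tolist(),(-w['R'].T@w['t']).round(3))
E
```

```text
[[309.70691628693146, 0.0, 317.8273519469093], [0.0, 309.70691628693146, 197.64295369740157], [0.0, 0.0, 1.0]] [ 0.519 -0.11   0.26 ]
```

View pics/w1.png

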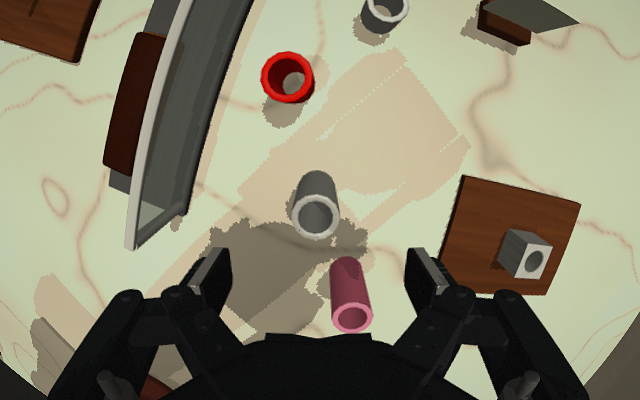

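The wrist view shows the tall tube's rim at (316,218), centred between the fingers at x≈215 and 425, with the pink and red tubes clear of them. I'll descend and close on it.

Call:
{"method": "arm_command", "body": {
  "rows": [
    [85, [0, 0, -0.08], [0, 0, 0]],
    [85, [0, 0, -0.16], [0, 0, 0]],
    [85, [0, 0, -0.24], [0, 0, 0]],
    [85, [0, 0, -0.27], [0, 0, 0]],
    [85, [0, 0, -0.27], [0, 0, 0]],
    [60, [0, 0, -0.27], [0, 0, 0]],
    [40, [0, 0, -0.27], [0, 0, 0]],
    [25, [0, 0, -0.27], [0, 0, 0]],
    [25, [0, 0, -0.27], [0, 0, 0]],
    [25, [0, 0, -0.27], [0, 0, 0]],
    [25, [0, 0, -0.27], [0, 0, 0]],
    [25, [0, 0, -0.27], [0, 0, 0]]
  ]
}}

```text
time: 2.98
tool_pos: [0.4558, -0.1369, 0.044]
tool_rot: [0.001, 0.981, 0.192, 0.001]
contact_force: [-0.9, 0.9, 6.0]
gripper_width: 0.368
grasp_force: 58.4
```

```bash
python3 - <<'E'
from h import *
s=monitor.state(); print(s['tool_pos'].round(4),s['gripper_width'],s['grasp_force'],s['contact_force'])
E
```

```text
[ 0.4558 -0.1369  0.044 ] 0.3675039704356374 58.43910960537414 [-0.89946382  0.86529033  6.0132949 ]
```

Gripped: the opening of 0.368 × 85 mm is about 31 mm, which matches the tube. Lifting it.

Call:
{"method": "arm_command", "body": {
  "rows": [
    [25, [0, 0, 0.1], [0, 0, 0]],
    [25, [0, 0, 0.2], [0, 0, 0]],
    [25, [0, 0, 0.3], [0, 0, 0]],
    [25, [0, 0, 0.4], [0, 0, 0]],
    [25, [0, 0, 0.5], [0, 0, 0]],
    [25, [0, 0, 0.6], [0, 0, 0]],
    [25, [0, 0, 0.6], [0, 0, 0]],
    [25, [0, 0, 0.6], [0, 0, 0]],
    [25, [0, 0, 0.6], [0, 0, 0]]
  ]
}}

```text
time: 3.73
tool_pos: [0.4543, -0.1363, 0.2214]
tool_rot: [-0.0, 0.981, 0.192, -0.001]
contact_force: [0.0, 1.0, -1.8]
gripper_width: 0.366
grasp_force: 59.2
```

Call:
{"method": "arm_command", "body": {
  "rows": [
    [25, [0.03, 0.09, 0], [0, 0, 0]],
    [25, [0.06, 0.18, 0], [0, 0, 0]],
    [25, [0.09, 0.27, 0], [0, 0, 0]],
    [25, [0.12, 0.36, 0], [0, 0, 0]],
    [25, [0.15, 0.45, 0], [0, 0, 0]],
    [25, [0.18, 0.54, 0], [0, 0, 0]],
    [25, [0.21, 0.63, 0], [0, 0, 0]],
    [25, [0.24, 0.72, 0], [0, 0, 0]],
    [25, [0.27, 0.81, 0], [0, 0, 0]],
    [25, [0.3, 0.9, 0], [0, 0, 0]],
    [25, [0.3, 0.9, 0], [0, 0, 0]]
  ]
}}

```text
time: 4.65
tool_pos: [0.5441, 0.1371, 0.2192]
tool_rot: [-0.001, 0.981, 0.194, -0.002]
contact_force: [0.1, 0.1, -0.8]
gripper_width: 0.366
grasp_force: 59.4
```

Call:
{"method": "arm_command", "body": {
  "rows": [
    [25, [0.02, 0.12, 0], [0, 0, 0]],
    [25, [0.04, 0.24, 0], [0, 0, 0]],
    [25, [0.05, 0.35, 0], [0, 0, 0]],
    [25, [0.05, 0.35, 0], [0, 0, 0]],
    [25, [0.05, 0.35, 0], [0, 0, 0]],
    [25, [0.05, 0.35, 0], [0, 0, 0]],
    [25, [0.05, 0.35, 0], [0, 0, 0]],
    [25, [0.05, 0.35, 0], [0, 0, 0]]
  ]
}}

```text
time: 5.32
tool_pos: [0.5595, 0.2372, 0.2216]
tool_rot: [0.0, 0.982, 0.191, -0.001]
contact_force: [0.2, -0.2, -1.7]
gripper_width: 0.364
grasp_force: 59.5
```

```bash
python3 - <<'E'
from h import *
s=monitor.state(); print(s['tool_pos'].round(4),s['tool_rot'].round(4),s['gripper_width'],s['contact_force'])
w=grab('wrist','w2'); grab('scene','s2')
def proj(X):
    c=w['R']@X+w['t']; r=np.hypot(c[0],c[1]); th=np.arctan2(r,c[2]); return w['mtx'][0,0]*th*c[:2]/r+w['mtx'][:2,2]
for X in([.5605,.238,.115],[.5605,.238,.015]): print(proj(np.array(X)))
i=w['color'][130:330,200:440,::-1]; cv2.imwrite('pics/w2c.png',cv2.resize(i,(720,600)))
E
```

```text
[0.5595 0.2372 0.2216] [ 2.000e-04  9.815e-01  1.915e-01 -5.000e-04] 0.3637754264786288 [ 0.24348685 -0.18125626 -1.69817012]
[317.65654605 193.87406983]
[317.57434431 170.09960875]
```

View pics/w2c.png

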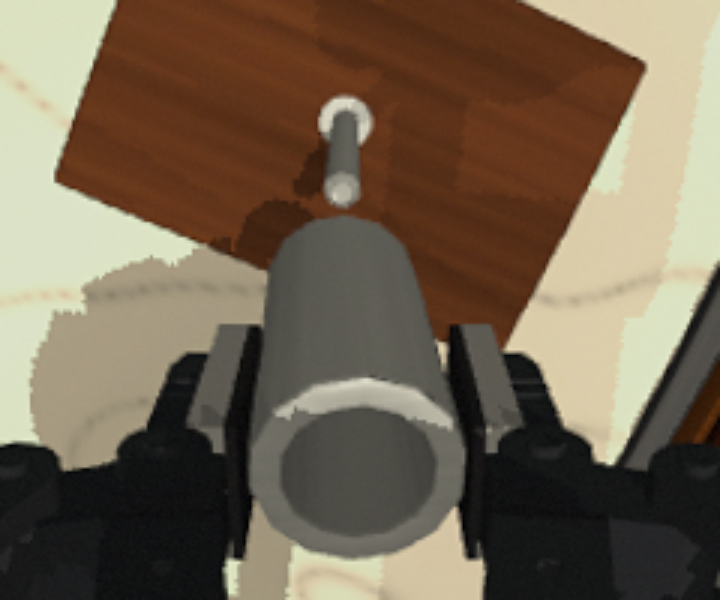

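The rod tip is at crop (342,188) and the tube is just in front of it, nearly vertical. I'll fit both cylinders in the same wrist depth frame to get the relative offset and tilt.

```bash
cat >> h.py <<'E'
def fcloud(f):
    z=f['z_map']; K=f['mtx']; v,u=np.indices(z.shape); x=(u-K[0,2])/K[0,0]; y=(v-K[1,2])/K[1,1]; th=np.hypot(x,y)+1e-9
    s=np.tan(th)/th*z; return (np.stack([x*s,y*s,z],-1)-f['t'])@f['R']
def cyl(p,r,z0):
    from scipy.optimize import least_squares
    def e(a):
        d=np.array([a[2],a[3],1]); d/=np.linalg.norm(d); q=p-[a[0],a[1],z0]; return np.linalg.norm(q-np.outer(q@d,d),axis=1)-r
    m=p.mean(0); return least_squares(e,[m[0],m[1],0,0],loss='soft_l1',f_scale=.001)
E
python3 - <<'E'
from h import *
w=dict(np.load('w2.npz')); P=fcloud(w)
def sel(u0,u1,v0,v1,a,b):
    p=P[v0:v1,u0:u1].reshape(-1,3); return p[(p[:,2]>a)&(p[:,2]<b)]
t=sel(285,352,200,262,.15,.215); r=sel(305,322,165,200,.025,.108)
for n,p,R,z in(('tube',t,.016,.147),('rod',r,.005,.115)):
    o=cyl(p,R,z); print(n,len(p),p[:,2].min(),p[:,2].max(),o.x.round(4),np.abs(o.fun).mean())
E
```

```text
tube 992 0.17870671115953227 0.21493053441037316 [ 0.5564  0.2409  0.0171 -0.0403] 0.00023778117017183366
rod 181 0.025825249300910093 0.10765661447303004 [ 0.5592  0.2411  0.0007 -0.0009] 0.00029033468967802314
```

Call:
{"method": "arm_command", "body": {
  "rows": [
    [25, [0.007, 0.01, 0], [0, 0, 0]],
    [25, [0.007, 0.01, 0], [0, 0, 0]],
    [25, [0.007, 0.01, -0.05], [0, 0, 0]],
    [25, [0.007, 0.01, -0.1], [0, 0, 0]],
    [25, [0.007, 0.01, -0.15], [0, 0, 0]],
    [25, [0.007, 0.01, -0.18], [0, 0, 0]],
    [25, [0.007, 0.01, -0.21], [0, 0, 0]],
    [25, [0.007, 0.01, -0.24], [0, 0, 0]],
    [25, [0.007, 0.01, -0.27], [0, 0, 0]],
    [25, [0.007, 0.01, -0.3], [0, 0, 0]],
    [25, [0.007, 0.01, -0.3], [0, 0, 0]],
    [25, [0.007, 0.01, -0.3], [0, 0, 0]]
  ]
}}

```text
time: 6.42
tool_pos: [0.5615, 0.2413, 0.1316]
tool_rot: [0.0, 0.981, 0.192, -0.001]
contact_force: [1.0, 0.7, 0.2]
gripper_width: 0.367
grasp_force: 59.5
```

```bash
python3 - <<'E'
from h import *
grab('wrist','w3'); f=grab('scene','s3'); s=monitor.state(); print(s['tool_pos'].round(4),s['contact_force'].round(1))
w=cv2.imread('pics/w3.png')[130:330,220:420]; a=f['color'][140:260,400:520,::-1]
cv2.imwrite('pics/c3.png',np.hstack([cv2.resize(w,(400,400)),cv2.resize(a,(400,400))]))
E
```

```text
[0.5623 0.2415 0.1329] [-0.5 -0.2 -0.4]
```

View pics/c3.png

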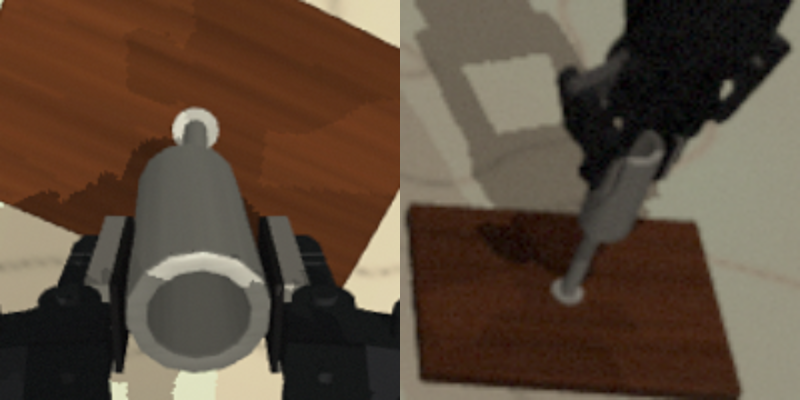

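The scene crop shows the rod entering the tube's lower end, and there is no contact force. I'll lower it the rest of the way.

Call:
{"method": "arm_command", "body": {
  "rows": [
    [25, [0, 0, -0.04], [0, 0, 0]],
    [25, [0, 0, -0.08], [0, 0, 0]],
    [25, [0, 0, -0.12], [0, 0, 0]],
    [25, [0, 0, -0.16], [0, 0, 0]],
    [25, [0, 0, -0.19], [0, 0, 0]],
    [25, [0, 0, -0.21], [0, 0, 0]],
    [25, [0, 0, -0.225], [0, 0, 0]],
    [25, [0, 0, -0.235], [0, 0, 0]],
    [25, [0, 0, -0.235], [0, 0, 0]],
    [25, [0, 0, -0.235], [0, 0, 0]]
  ]
}}

```text
time: 7.35
tool_pos: [0.5622, 0.2415, 0.0621]
tool_rot: [-0.0, 0.981, 0.192, 0.0]
contact_force: [-0.2, 0.4, -0.6]
gripper_width: 0.367
grasp_force: 59.5
```

Call:
{"method": "arm_command", "body": {
  "rows": [
    [25, [0, 0, -0.005], [0, 0, 0]],
    [25, [0, 0, -0.01], [0, 0, 0]],
    [25, [0, 0, -0.01], [0, 0, 0]],
    [25, [0, 0, -0.01], [0, 0, 0]],
    [36, [0, 0, -0.01], [0, 0, 0]],
    [45, [0, 0, -0.01], [0, 0, 0]],
    [60, [0, 0, -0.01], [0, 0, 0]],
    [60, [0, 0, -0.01], [0, 0, 0]],
    [60, [0, 0, -0.01], [0, 0, 0]],
    [60, [0, 0, -0.01], [0, 0, 0]]
  ]
}}

```text
time: 8.18
tool_pos: [0.5619, 0.2414, 0.0588]
tool_rot: [-0.0, 0.981, 0.192, 0.0]
contact_force: [0.2, 0.4, -0.2]
gripper_width: 0.704
grasp_force: 0.0
```

Call:
{"method": "arm_command", "body": {
  "rows": [
    [60, [0, 0, 0.04], [0, 0, 0]],
    [60, [0, 0, 0.1], [0, 0, 0]],
    [60, [0, 0, 0.2], [0, 0, 0]],
    [60, [0, 0, 0.3], [0, 0, 0]],
    [60, [0, 0, 0.4], [0, 0, 0]],
    [60, [0, 0, 0.5], [0, 0, 0]],
    [60, [0, 0, 0.6], [0, 0, 0]],
    [60, [0, 0, 0.6], [0, 0, 0]],
    [60, [0, 0, 0.6], [0, 0, 0]]
  ]
}}

```text
time: 8.93
tool_pos: [0.5633, 0.2418, 0.243]
tool_rot: [-0.0, 0.981, 0.192, 0.003]
contact_force: [0.3, 0.6, -0.6]
gripper_width: 0.703
grasp_force: 0.0
```

```bash
python3 - <<'E'
from h import *
grab('wrist','w4'); w=dict(np.load('w4.npz')); P=fcloud(w); print(monitor.state()['tool_pos'].round(4))
p=P.reshape(-1,3); D=np.hypot(p[:,0]-.56,p[:,1]-.24)
t=p[(D<.025)&(p[:,2]>.025)&(p[:,2]<.085)]; r=p[(D<.012)&(p[:,2]>.095)&(p[:,2]<.113)]; top=p[(D<.03)&(p[:,2]>.086)&(p[:,2]<.094)]
print(len(t),cyl(t,.016,.015).x.round(4), len(r),r.mean(0), cyl(r,.005,.115).x.round(4),len(top),top.mean(0).round(4))
b=p[(np.abs(p[:,0]-.56)<.13)&(np.abs(p[:,1]-.24)<.13)&(p[:,2]>.008)&(p[:,2]<.022)]
print(cv2.minAreaRect(b[:,:2].astype(np.float32)))
E
```

```text
[0.5622 0.2415 0.2403]
445 [ 0.5604  0.2431 -0.0169  0.0248] 74 [0.56146075 0.24228347 0.10724356] [ 0.559   0.2413 -0.0123  0.0029] 425 [0.561  0.2449 0.0899]
((0.5594348311424255, 0.24105679988861084), (0.20095784962177277, 0.1411069929599762), 88.37728881835938)
```

View pics/w4.png

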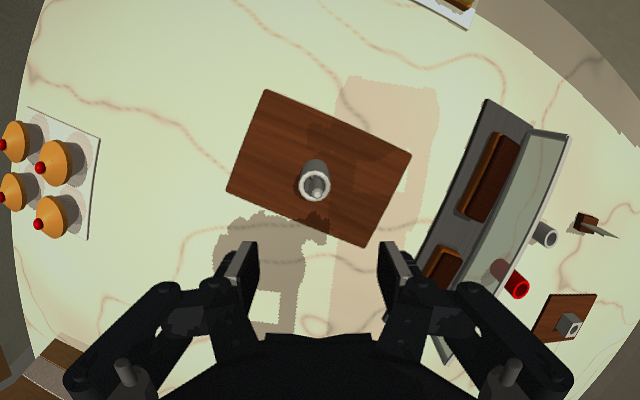

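The wrist view shows the tube seated around the rod at (315,183), with its top measured at 0.0899 (expected 0.090), so it is placed and released. The stand's yaw is about -1.6°. Next I'll go back over to the tier hub and turn -8.5° to match its sides.

Call:
{"method": "arm_command", "body": {
  "rows": [
    [85, [-0.013, -0.1, 0], [0, 0, 0]],
    [85, [-0.026, -0.2, 0], [0, 0, 0]],
    [85, [-0.04, -0.3, 0], [0, 0, 0]],
    [85, [-0.053, -0.4, 0], [0, 0, 0]],
    [85, [-0.067, -0.5, 0], [0, 0, 0]],
    [85, [-0.08, -0.6, 0], [0, 0, 0]],
    [85, [-0.093, -0.7, 0], [0, 0, 0]],
    [85, [-0.107, -0.8, 0], [0, 0, 0]],
    [85, [-0.12, -0.9, 0], [0, 0, 0]],
    [85, [-0.14, -1.0, 0], [0, 0, 0]],
    [85, [-0.14, -1.0, 0], [0, 0, 0]]
  ]
}}

```text
time: 9.9
tool_pos: [0.518, -0.0624, 0.2366]
tool_rot: [0.0, 0.982, 0.19, -0.002]
contact_force: [-1.3, -0.6, 0.1]
gripper_width: 0.991
grasp_force: 0.0
```

Call:
{"method": "arm_command", "body": {
  "rows": [
    [85, [-0.013, -0.1, 0], [0, 0, -0.03]],
    [85, [-0.026, -0.2, 0], [0, 0, -0.06]],
    [85, [-0.04, -0.3, 0], [0, 0, -0.094]],
    [85, [-0.053, -0.4, 0], [0, 0, -0.094]],
    [85, [-0.067, -0.5, 0], [0, 0, -0.094]],
    [85, [-0.08, -0.6, 0], [0, 0, -0.094]],
    [85, [-0.093, -0.7, 0], [0, 0, -0.094]],
    [85, [-0.107, -0.8, -0.05], [0, 0, -0.094]],
    [85, [-0.14, -0.9, -0.15], [0, 0, -0.094]],
    [85, [-0.143, -0.973, -0.2], [0, 0, -0.094]],
    [85, [-0.143, -0.973, -0.2], [0, 0, -0.094]],
    [85, [-0.143, -0.973, -0.2], [0, 0, -0.094]]
  ]
}}

```text
time: 10.9
tool_pos: [0.4755, -0.3496, 0.1754]
tool_rot: [-0.003, 0.993, 0.118, -0.002]
contact_force: [1.2, 0.7, -0.4]
gripper_width: 0.995
grasp_force: 0.0
```

Call:
{"method": "arm_command", "body": {
  "rows": [
    [85, [0, 0, 0], [0, 0, 0]],
    [85, [0, 0, 0], [0, 0, 0]]
  ]
}}

```text
time: 11.07
tool_pos: [0.4777, -0.3496, 0.1797]
tool_rot: [0.0, 0.993, 0.12, 0.0]
contact_force: [-0.3, -1.1, 0.7]
gripper_width: 0.992
grasp_force: 0.0
```

```bash
python3 - <<'E'
from h import *
from scipy.spatial.transform import Rotation as Ro
grab('wrist','w5'); w=dict(np.load('w5.npz')); P=fcloud(w).reshape(-1,3); s=monitor.state(); q=s['tool_rot']
M=Ro.from_quat(q,scalar_first=True).as_matrix(); print(s['tool_pos'].round(4),'tooly',np.degrees(np.arctan2(M[1,1],M[0,1])),M[:,2].round(3))
D=np.hypot(P[:,0]-.477,P[:,1]+.351); h=P[(D<.035)&(P[:,2]>.041)&(P[:,2]<.05)]; print(len(h),h[:,2].mean(),cv2.minAreaRect(h[:,:2].astype(np.float32)))
E
```

```text
[ 0.4778 -0.3497  0.18  ] tooly -76.20767283065955 [ 0.001 -0.001 -1.   ]
1060 0.044978657408620976 ((0.476004958152771, -0.3492196500301361), (0.03687309846282005, 0.03554949909448624), 12.847376823425293)
```

View pics/w5.png

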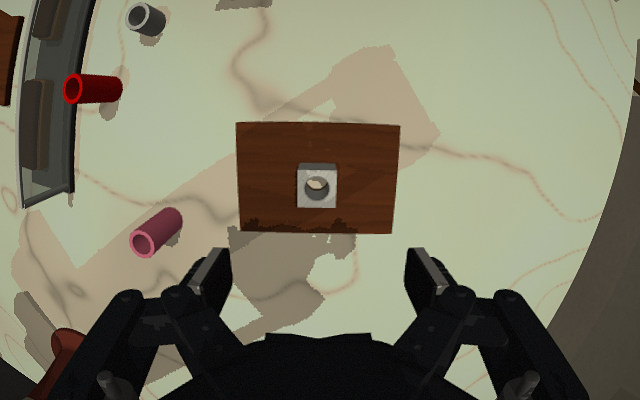

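The hub is at (317,187), centred between the fingers with its sides square to them. It measures (0.476,-0.349), about 2 mm from the tool position. I'll descend to about 16 mm, above the board, and grip.

Call:
{"method": "arm_command", "body": {
  "rows": [
    [85, [-0.005, 0, -0.1], [0, 0, 0]],
    [85, [-0.005, 0, -0.2], [0, 0, 0]],
    [85, [-0.005, 0, -0.3], [0, 0, 0]],
    [85, [-0.005, 0, -0.4], [0, 0, 0]],
    [85, [-0.005, 0, -0.47], [0, 0, 0]],
    [85, [-0.005, 0, -0.51], [0, 0, 0]],
    [85, [-0.005, 0, -0.535], [0, 0, 0]],
    [85, [-0.005, 0, -0.545], [0, 0, 0]],
    [85, [-0.005, 0, -0.545], [0, 0, 0]],
    [85, [-0.005, 0, -0.545], [0, 0, 0]]
  ]
}}

```text
time: 11.95
tool_pos: [0.4766, -0.3514, 0.0171]
tool_rot: [0.001, 0.993, 0.119, 0.001]
contact_force: [0.2, -0.6, 0.5]
gripper_width: 0.995
grasp_force: 0.0
```

Call:
{"method": "arm_command", "body": {
  "rows": [
    [65, [0, 0, 0], [0, 0, 0]],
    [50, [0, 0, 0], [0, 0, 0]],
    [40, [0, 0, 0], [0, 0, 0]],
    [28, [0, 0, 0], [0, 0, 0]],
    [28, [0, 0, 0], [0, 0, 0]],
    [28, [0, 0, 0], [0, 0, 0]],
    [28, [0, 0, 0], [0, 0, 0]],
    [28, [0, 0, 0], [0, 0, 0]],
    [28, [0, 0, 0], [0, 0, 0]]
  ]
}}

```text
time: 12.7
tool_pos: [0.476, -0.3509, 0.0161]
tool_rot: [0.0, 0.993, 0.119, 0.0]
contact_force: [0.2, 1.1, 5.7]
gripper_width: 0.41
grasp_force: 62.8
```

Call:
{"method": "arm_command", "body": {
  "rows": [
    [28, [0, 0, 0.04], [0, 0, 0]],
    [28, [0, 0, 0.1], [0, 0, 0]],
    [28, [0, 0, 0.17], [0, 0, 0]],
    [28, [0, 0, 0.24], [0, 0, 0]],
    [28, [0, 0, 0.31], [0, 0, 0]],
    [28, [0, 0, 0.38], [0, 0, 0]],
    [28, [0, 0, 0.46], [0, 0, 0]],
    [28, [0, 0, 0.54], [0, 0, 0]],
    [28, [0, 0, 0.62], [0, 0, 0]],
    [28, [0, 0, 0.66], [0, 0, 0]],
    [28, [0, 0, 0.66], [0, 0, 0]],
    [28, [0, 0, 0.66], [0, 0, 0]]
  ]
}}

```text
time: 13.7
tool_pos: [0.4752, -0.3504, 0.2129]
tool_rot: [-0.0, 0.993, 0.119, -0.0]
contact_force: [0.1, -0.7, -3.7]
gripper_width: 0.409
grasp_force: 61.8
```

```bash
python3 - <<'E'
from h import *
w=grab('wrist','w6'); P=fcloud(w); s=monitor.state(); print(s['tool_pos'].round(4),s['contact_force'].round(2),s['grasp_force'],s['ft_torque'].round(2))
p=P.reshape(-1,3); t=s['tool_pos']; b=p[(np.abs(p[:,0]-t[0])<.13)&(np.abs(p[:,1]-t[1])<.13)&(np.abs(p[:,2]-t[2]+.008)<.012)]
b=p[(np.hypot(p[:,0]-t[0],p[:,1]-t[1])<.11)&(p[:,2]>.185)&(p[:,2]<.215)]
A=np.c_[b[:,:2]-t[:2],np.ones(len(b))]; from scipy.optimize import least_squares
o=least_squares(lambda a:A@a-b[:,2],[0,0,.2],loss='soft_l1',f_scale=.001); print(len(b),o.x.round(4))
E
```

```text
[ 0.4747 -0.3499  0.2114] [ 0.14  1.35 -2.86] 61.83268147520721 [ 0.05  0.03 -0.  ]
39627 [-0.0021 -0.0025  0.2049]
```

View pics/w6.png

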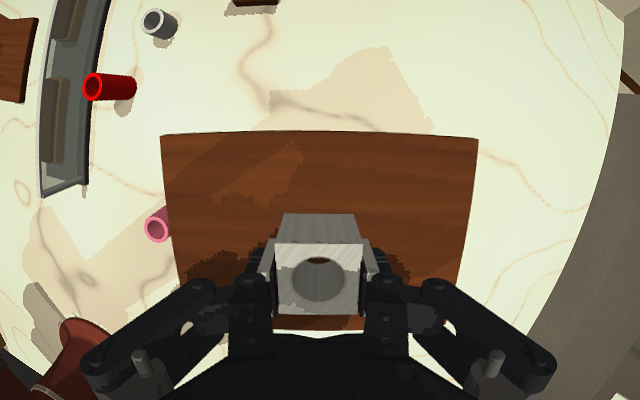

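The tier is held level: tilt is about 0.003 rad and its underside is about 14.5 mm below the TCP. I'll carry it over in two legs and turn -15.4° on the second.

Call:
{"method": "arm_command", "body": {
  "rows": [
    [28, [0.005, 0.03, 0], [0, 0, 0]],
    [28, [0.014, 0.1, 0], [0, 0, 0]],
    [28, [0.028, 0.2, 0], [0, 0, 0]],
    [28, [0.043, 0.3, 0], [0, 0, 0]],
    [28, [0.057, 0.4, 0], [0, 0, 0]],
    [28, [0.071, 0.5, 0], [0, 0, 0]],
    [28, [0.086, 0.6, 0], [0, 0, 0]],
    [28, [0.1, 0.7, 0], [0, 0, 0]],
    [28, [0.114, 0.8, 0], [0, 0, 0]],
    [28, [0.13, 0.9, 0], [0, 0, 0]],
    [28, [0.139, 0.97, 0], [0, 0, 0]],
    [28, [0.141, 0.982, 0], [0, 0, 0]]
  ]
}}

```text
time: 14.75
tool_pos: [0.5166, -0.0519, 0.211]
tool_rot: [-0.002, 0.993, 0.121, -0.002]
contact_force: [-0.5, -1.0, -3.0]
gripper_width: 0.414
grasp_force: 61.7
```

Call:
{"method": "arm_command", "body": {
  "rows": [
    [28, [0.005, 0.03, 0], [0, 0, 0]],
    [28, [0.014, 0.1, 0], [0, 0, -0.02]],
    [28, [0.028, 0.2, 0], [0, 0, -0.04]],
    [28, [0.043, 0.3, 0], [0, 0, -0.06]],
    [28, [0.057, 0.4, 0], [0, 0, -0.08]],
    [28, [0.071, 0.5, 0], [0, 0, -0.1]],
    [28, [0.086, 0.6, 0], [0, 0, -0.12]],
    [28, [0.1, 0.7, 0], [0, 0, -0.14]],
    [28, [0.114, 0.8, 0], [0, 0, -0.16]],
    [28, [0.13, 0.9, 0], [0, 0, -0.171]],
    [28, [0.139, 0.97, 0], [0, 0, -0.171]],
    [28, [0.141, 0.982, 0], [0, 0, -0.171]]
  ]
}}

```text
time: 15.75
tool_pos: [0.5596, 0.2413, 0.2119]
tool_rot: [-0.0, 1.0, -0.014, -0.001]
contact_force: [-0.6, -0.5, -3.2]
gripper_width: 0.413
grasp_force: 61.7
```

Call:
{"method": "arm_command", "body": {
  "rows": [
    [28, [0, 0, 0], [0, 0, 0]],
    [28, [0, 0, -0.05], [0, 0, 0]],
    [28, [0, 0, -0.1], [0, 0, 0]],
    [28, [0, 0, -0.14], [0, 0, 0]],
    [28, [0, 0, -0.14], [0, 0, 0]],
    [28, [0, 0, -0.14], [0, 0, 0]],
    [28, [0, 0, -0.14], [0, 0, 0]],
    [28, [0, 0, -0.14], [0, 0, 0]]
  ]
}}

```text
time: 16.42
tool_pos: [0.5608, 0.2385, 0.1726]
tool_rot: [-0.0, 1.0, -0.015, 0.001]
contact_force: [-0.6, 0.9, -3.0]
gripper_width: 0.413
grasp_force: 61.7
```

```bash
python3 - <<'E'
from h import *
from scipy.spatial.transform import Rotation as Ro
s=monitor.state(); M=Ro.from_quat(s['tool_rot'],scalar_first=True).as_matrix(); print(s['tool_pos'].round(4),'tooly',np.degrees(np.arctan2(M[1,1],M[0,1])),M[:,2].round(4),s['contact_force'].round(2),s['grasp_force'])
w=grab('wrist','w7'); a=grab('scene','s7'); t=grab('top','t7')
for n,P in(('wrist',fcloud(w)),('scene',cloud(a)),('top',cloud(t))):
    p=P.reshape(-1,3); c=s['tool_pos']; D=np.hypot(p[:,0]-c[0],p[:,1]-c[1])
    zb=c[2]-.0065; b=p[(D<.12)&(np.abs(p[:,2]-zb)<.006)]; r=cv2.minAreaRect(b[:,:2].astype(np.float32)) if len(b)>50 else 0; print(n,len(b),b[:,2].mean() if len(b) else 0,r)
i=cv2.resize(a['color'][110:270,380:540,::-1],(400,400)); j=cv2.resize(w['color'][150:350,220:420,::-1],(400,400)); cv2.imwrite('pics/c7.png',np.hstack([i,j]))
E
```

```text
[0.5608 0.2385 0.1726] tooly -91.7187724894962 [ 2.e-03  5.e-04 -1.e+00] [-0.62  0.91 -3.01] 61.68421234935522
wrist 39251 0.16468762932342065 ((0.5613687634468079, 0.2388542890548706), (0.17174001038074493, 0.12102232873439789), 87.65718078613281)
scene 3405 0.1650506835844059 ((0.5608811974525452, 0.23750558495521545), (0.1722143292427063, 0.12284184992313385), 87.16557312011719)
top 1406 0.16422784701330012 ((0.5635907649993896, 0.23560771346092224), (0.17125406861305237, 0.12102261185646057), 87.72560119628906)
```

View pics/c7.png

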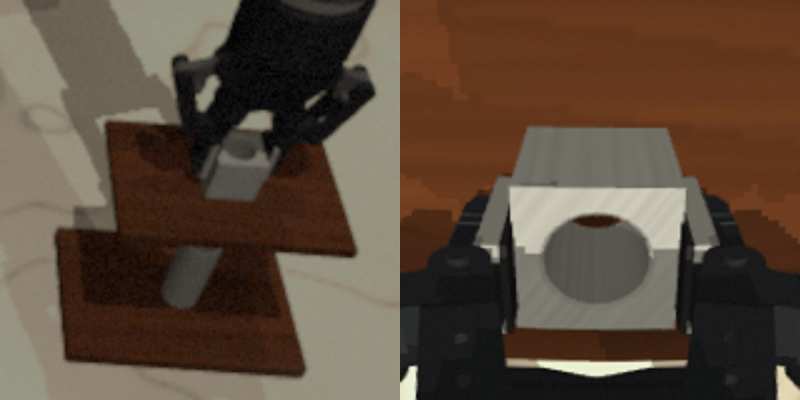

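The tier hovers level with its underside about 42 mm above the rod tip. All three cameras put it about 2 mm to +x/-y of the rod and about 1° off in yaw. I'll correct that and lower it to about 18 mm.

Call:
{"method": "arm_command", "body": {
  "rows": [
    [28, [-0.006, 0.006, -0.02], [0, 0, 0.01]],
    [28, [-0.006, 0.006, -0.04], [0, 0, 0.01]],
    [28, [-0.006, 0.006, -0.06], [0, 0, 0.01]],
    [28, [-0.006, 0.006, -0.08], [0, 0, 0.01]],
    [28, [-0.006, 0.006, -0.08], [0, 0, 0.01]],
    [28, [-0.006, 0.006, -0.08], [0, 0, 0.01]],
    [28, [-0.006, 0.006, -0.08], [0, 0, 0.01]],
    [28, [-0.006, 0.006, -0.08], [0, 0, 0.01]],
    [28, [-0.006, 0.006, -0.08], [0, 0, 0.01]],
    [28, [-0.006, 0.006, -0.08], [0, 0, 0.01]],
    [28, [-0.006, 0.006, -0.08], [0, 0, 0.01]]
  ]
}}

```text
time: 17.48
tool_pos: [0.5584, 0.2405, 0.1476]
tool_rot: [-0.0, 1.0, -0.007, 0.0]
contact_force: [0.2, 0.4, -3.4]
gripper_width: 0.411
grasp_force: 61.8
```

```bash
python3 - <<'E'
from h import *
s=monitor.state(); print(s['tool_pos'].round(4),s['contact_force'].round(2),s['grasp_force'],np.abs(s['joint_vel']).max())
w=grab('wrist','w8'); a=grab('scene','s8'); t=grab('top','t8')
c=s['tool_pos']
for n,P in(('wrist',fcloud(w)),('scene',cloud(a)),('top',cloud(t))):
    p=P.reshape(-1,3); D=np.hypot(p[:,0]-c[0],p[:,1]-c[1])
    b=p[(D<.12)&(np.abs(p[:,2]-c[2]+.0065)<.006)]; print(n,len(b),b[:,2].mean(),cv2.minAreaRect(b[:,:2].astype(np.float32)))
# stand seen by scene camera at start
S=cloud(dict(np.load('scene0.npz'))).reshape(-1,3); T=cloud(dict(np.load('top0.npz'))).reshape(-1,3)
for n,p in(('scene',S),('top',T)):
    b=p[(np.hypot(p[:,0]-.56,p[:,1]-.239)<.135)&(p[:,2]>.011)&(p[:,2]<.02)]; b=b[b[:,1]>.12]; print('stand',n,len(b),cv2.minAreaRect(b[:,:2].astype(np.float32)))
E
```

```text
[0.5584 0.2405 0.1476] [ 0.24  0.35 -3.37] 61.75053491257131 0.0027822833153079304
wrist 39237 0.13963440116546397 ((0.5586945414543152, 0.24065768718719482), (0.17165982723236084, 0.12148439884185791), 88.6023178100586)
scene 3242 0.13992467685075932 ((0.5578873753547668, 0.23933479189872742), (0.17126572132110596, 0.12317238003015518), 88.66901397705078)
top 1301 0.13930226742343166 ((0.5609132051467896, 0.23749545216560364), (0.1713757961988449, 0.12055977433919907), 88.61771392822266)
stand scene 4603 ((0.5579363703727722, 0.23969638347625732), (0.20028476417064667, 0.14230400323867798), 88.59506225585938)
stand top 2921 ((0.5609322190284729, 0.23779666423797607), (0.20068292319774628, 0.14018197357654572), 88.2706527709961)
```

In each camera's own frame, the tier's centre matches the stand's to within 1 mm and 0.4°. Its underside is about 17 mm above the tip and it is at rest, so I'm handing in.

```bash
python3 -c "
from plant import manip; print(manip.job_done())"
```

```text
the job is handed in; nothing more can be done
None
```

The tall tube sits on the lower tier around the rod, released, and the upper tier is held level about 17 mm above the rod tip, centred within about 1 mm and parallel within about 0.4°; the job is handed in, but no verdict came back.

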